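Suction board to full and start

ROBOT

A 6-joint arm with a two-finger parallel gripper is mounted at the origin on the work surface. World frame = base frame: x ahead of the robot, y to its left, z up, the work surface at z = 0. Lengths are in m, angles in rad, forces in N, time in s.
With the tool pointing down it reaches from about 0.425 to 0.95 m from the base axis. Payload 14.7 kg.
Tool frame: the origin (TCP) lies midway between the tips of the shut fingers; the grasp point (between the pads) lies 19 mm behind it; z points along the fingers, y is the line along which they close (so a half turn about z gives the same grasp; the last joint's range is limited). The gripper opens to 85 mm and grips with 20 to 120 N. Pads are 22 mm wide; open, the fingers measure 114 mm over their backs; the gripper's body (76 mm by 85 mm) begins 54 mm behind the grasp point. The pads swing forward as they close: fully open they stand 13 mm farther back than shut.
Start: joints at [-1.214, 0.48, 1.596, -0, 1.065, -0.047], TCP at [0.255, -0.598, 0.231] pointing down, gripper open.
Joint ranges: [-2.75, 2.75], [-0.82, 2.05], [0.23, 2.67], [-1.56, 4.7], [0.09, 2.69], [-2.92, 2.92]. Speed limits (rad/s): [1.89, 1.89, 2.39, 3.01, 3.01, 3.01].

INTERFACE

Orientations are given as a rotation vector (axis times angle).
In Python, from station import bot gives the robot as it stands. The module is installed in compiled form; this text tells all that it offers.
- The arm moves only by the tool jog_arm, never from a script. Its argument "rows" is one flat list of numbers, 5 for each row, row after row: the shift along the world's x, y, z in cm, then the turn about the world's z in degrees, then the closure, from 0 (fully open) to 1 (shut). In form: [tx, ty, tz, spin, gripper, tx, ty, tz, spin, gripper, ...]. A call has 1 to 8 rows; each row shifts and turns the commanded pose from where the row before left it; what a row does not reach is not made up. A row lasts 1/10 s, in which the tool goes at most 50 mm and 8.59 degrees, less where a joint would pass 70% of its speed; a pose out of reach is approached as far as the arm can. A call with a gripper value outside its range is refused whole. The fingers move at their own pace and stop on an object; "newtons" is the grip in N (left out, the last holds). Time passes only in rows, so rows that do not move let the fingers close. It gives the time, the measured TCP pose, the force, the opening and the grip force at its end, in the units of the state.
- bot.observe(): the state, without advancing time (a new reading comes with each control period).
- bot.camera(name): name is "side" or "top"; returns the picture (420x560x3 uint8, red, green, blue); there is no depth.
- bot.camera_info(name): a dict with "fx", "fy", "cx", "cy" (pixels), "k1" (the pictures are not rectified: a ray, as slopes to the right and down, at radius r is drawn at 1 + k1 r^2 times it, then the intrinsics apply), "cam_to_world" (4x4, takes a point from camera to world coordinates). Camera axes: x right, y down, z forward; pixel columns grow to the right and rows downward; lengths in m; the calibration is good to about 2 mm. A picture is of the moment at which its call begins. camera_info takes no time and is no camera call.
- bot.sign_off(): hands the job in; it is judged then, once.
The state is a dict: "time_s": time; "qpos": joint angles; "joint_vel": joint speeds; "effort": joint torques, N m; "tool_pos": TCP position; "tcp_rot": TCP orientation; "wrist_force": force on the tool from outside, world axes, zero at the start; "moment": the same for the moment, N m; "width": opening from 0.0 (shut) to 1.0 (fully open); "gripper_force": force on a finger pad.
Only numpy, scipy, OpenCV 4.12 (cv2) and the standard library are available. Lean on these libraries where they do the work, as an engineer would, in place of code of your own. Each camera call takes 0.05 s, during which the arm holds its last target. There are 200 camera calls.

TASK

Set the suction board to full: on the grey control box that has the flat paddle lever and the push button, push the lever away along its slot, past its first notch, all the way to the far stop. Then press that box's start button fully in and let it come back out. Only push: leave the other box's ball-topped lever where it is, and do not move, lift or knock over the jar, brush and other things lying about.

Things in the scene. Friction and masses are not known exactly. Their poses are not given: they have to be found in the camera images.
- suction_unit: suction control box, fixed to the bench, on the left or right: grey, 200 mm (x) x 160 mm (y) x 80 mm tall. Origin: centre of underside; x points along the lever slot from off to full, away from the robot within 0.5 rad, y left, z up. On top: the slot with three cross notches at y = +35 mm, the start button at x = -50, y = -40 mm. A thin conduit leaves the far side below 50 mm height
- suction_lever (a joint): slide of the paddle lever along the box's +x, in m: 0 = off (the start), 0.026 = first detent (low), 0.052 = second stop (full, end of travel). A sprung pawl holds it in each of the three: pushing over the ridge before either notch takes about 10 N, then it snaps ahead into the notch by itself
- suction_paddle (a point): centre of the lever's paddle, moves with the lever: an upright black plate 10 mm thick (box x), 36 mm wide (box y), 45 mm tall, from 99 to 144 mm above the bench, on a thin stem. Its axes are those of the box; at off it is at x = -30, y = +35 mm in the box's frame
- start_button_top (a point): centre of the top face of the round start button (30 mm across) on the same box; it is pressed straight down, axes as the box's
- start_button (a joint): travel of the start button in m: 0 = out, 0.006 = fully in; spring loaded, 5 N fully in, comes back by itself
- lamp_unit: the other grey control box (drying lamp), same size, axes and layout, fixed to the bench, but with a smooth lever topped by a ball and no button. Leave alone
- lamp_ball (a point): centre of the 28 mm black ball on the lamp box's lever, 130 mm above the bench; stands anywhere along its 60 mm travel. Leave alone
- paint_jar: closed paint jar, 48 mm across, 75 mm tall, stands between the two control boxes; origin at its underside. Loose, leave alone
- tape_roll: roll of paper tape lying flat, 84 mm across, 24 mm tall; origin at the centre of its underside. Loose, leave alone
- brush: paint brush lying on the bench, 200 mm long; origin at its underside. Loose, leave alone
- sanding_block: cork sanding block, 90 x 50 x 35 mm; origin at the centre of its underside. Loose, leave alone
- palette_knife: palette knife lying on the bench, 200 mm long; origin at its underside. Loose, leave alone
- foil_tray: empty aluminium paint tray, 160 x 110 x 35 mm; origin at the centre of its underside. Loose, leave alone
- mug: white mug, 80 mm across, 90 mm tall; origin at the centre of its underside. Loose, leave alone

How it is judged:
On the way, in this order (a step that is already met when the one before it is completed fails the run):
1. the paddle lever is at its second stop (value of joint suction_lever above 0.048 m), for 0.2 s.
2. the start button is pressed fully in (value of joint start_button above 0.0045 m), for 0.05 s.
At the end, for the whole second after the job is handed in: The paddle lever stands at its second stop (within 4 mm of the 52 mm end), the start button was pressed in (4.5 of 6 mm) after that and is out again, the lamp box's ball lever is within 10 mm of where it was and every loose thing within 30 mm of where it was (value of joint suction_lever above 0.048 m and value of joint start_button below 0.0015 m and distance of each of paint_jar, tape_roll, brush, sanding_block, palette_knife, foil_tray, mug from where it was at the start of the episode below 0.03 m and distance of lamp_ball from where it was at the start of the episode below 0.01 m); the robot touches nothing.
It fails at once if the start button is pressed before the lever is at full (value of joint start_button above 0.003 m and value of joint suction_lever below 0.044 m).
It fails at once if the lamp box's lever is moved by more than 10 mm (distance of lamp_ball from where it was at the start of the episode above 0.01 m).
It fails at once if a loose thing is pushed away, lifted or carried (more than 30 mm) (distance of any of paint_jar, tape_roll, brush, sanding_block, palette_knife, foil_tray, mug from where it was at the start of the episode above 0.03 m).
It fails at once if a jar or mug is tipped over (angle between any of paint_jar, mug's own z axis and vertical above 0.5 rad).
It also fails if it takes over 37 s, if anything falls off the work surface, if the arm or the gripper's body presses on something with over 40 N, if the wrist force passes 120 N, or if a joint passes its speed limit or range.

## Working session

There is one attempt and no reset: what is moved stays moved. The work goes in short steps, Python scripts to look and compute and a tool call to move; the robot and the scene stay as the last step left them, time stands still between calls to the robot, and variables do not carry over. Pictures are saved under pics/ and viewed, at most 10 in all, crops included, and the job is handed in when it is done.

Besides the shell and the picture viewer there is one more tool, called after "Request:" as name(argument=value, ...), one argument or row to a line, values as JSON. jog_arm: Moves the arm, as the interface text tells. Its arguments: {"type":"object","properties":{"rows":{"type":"array","items":{"type":"number"}},"newtons":{"type":"number"}},"required":["rows"]}

```bash
mkdir -p pics; cat > h.py <<'E'
import numpy as np, cv2
from station import bot
def parts(n):
    i=bot.camera_info(n); return i,np.array(i["cam_to_world"])
def px2w(n,u,v,z):
    i,T=parts(n)
    K=np.array([[i["fx"],0,i["cx"]],[0,i["fy"],i["cy"]],[0,0,1.]])
    p=cv2.undistortPoints(np.array([[[u,v]]],float),K,np.array([i["k1"],0,0,0.]))[0,0]
    d=T[:3,:3]@np.array([p[0],p[1],1]); o=T[:3,3]
    return o+d*(z-o[2])/d[2]
def w2px(n,P):
    i,T=parts(n); P=np.atleast_2d(P)
    M=np.linalg.inv(T)
    K=np.array([[i["fx"],0,i["cx"]],[0,i["fy"],i["cy"]],[0,0,1.]])
    return cv2.projectPoints(np.array(P,float),cv2.Rodrigues(M[:3,:3])[0],M[:3,3],K,np.array([i["k1"],0,0,0.]))[0][:,0]
E
python3 - <<'E'
from h import *
for n in("top","side"):
    cv2.imwrite(f"pics/{n}0.png",bot.camera(n)[:,:,::-1])
    print(n,bot.camera_info(n))
print(bot.observe())
E
```

```text
top {'fx': 469.8088570634441, 'fy': 469.8088570634441, 'cx': 279.79624129106224, 'cy': 210.50619411859367, 'k1': -0.11182232504620555, 'cam_to_world': array([[ 0.02903382, -0.99868125,  0.04234141,  0.48120643],
       [-0.99954832, -0.02867813,  0.00898417, -0.01439344],
       [-0.00775805, -0.04258313, -0.99906281,  1.64944523],
       [ 0.        ,  0.        ,  0.        ,  1.        ]])}
side {'fx': 494.71851484783036, 'fy': 494.71851484783036, 'cx': 278.2917844984698, 'cy': 206.82794299037224, 'k1': -0.023721199411052527, 'cam_to_world': array([[-0.86339413, -0.29265549,  0.41097851, -0.01957239],
       [-0.50417769,  0.53090519, -0.68113474,  0.90346008],
       [-0.01885281, -0.79529393, -0.6059308 ,  0.91484453],
       [ 0.        ,  0.        ,  0.        ,  1.        ]])}
{'time_s': 0.1, 'qpos': array([-1.21357197e+00,  4.80760998e-01,  1.59680439e+00,  4.27536258e-05,
        1.06508464e+00, -4.66031354e-02]), 'joint_vel': array([ 0.00150127, -0.00215249, -0.00192993, -0.00123254,  0.00136114,
       -0.00056547]), 'effort': array([ 8.60518758e-04, -9.52253866e+01, -4.31045401e+01, -9.93861659e-05,
        5.13411171e-03, -2.94818983e-05]), 'tool_pos': array([ 0.25531624, -0.5973672 ,  0.23074425]), 'tcp_rot': array([-3.07674731e+00, -6.29786781e-01,  1.98829822e-04]), 'wrist_force': array([-0.26165162, -0.05937243, -0.56178485]), 'moment': array([-0.006778  ,  0.00577043,  0.00496936]), 'gripper_force': 0.0, 'width': 1.0017242243905855}
```

View pics/top0.png

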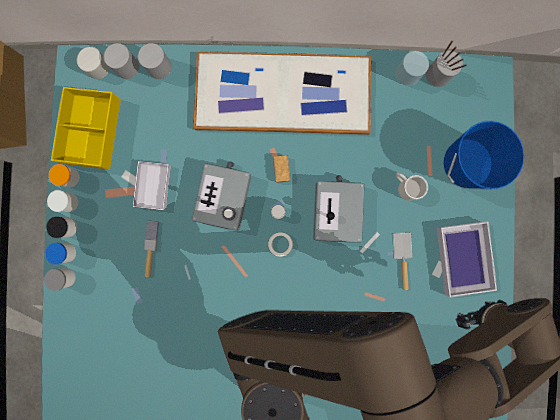

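View pics/side0.png

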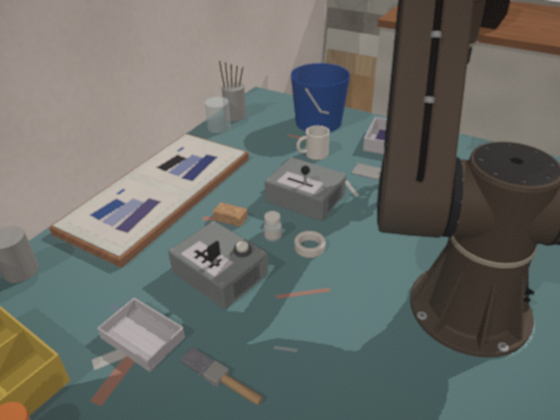

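The suction box (three notches and white button) is on the left, around top (221,196) and side (218,262). The lamp box is at top (339,210), and the jar is between them at (278,212). I'll zoom in on the suction box.

```bash
python3 - <<'E'
import cv2,numpy as np
a=cv2.imread("pics/top0.png")[150:240,180:260]; b=cv2.imread("pics/side0.png")[215:305,160:280]
a=cv2.resize(a,None,fx=5,fy=5,interpolation=3); b=cv2.resize(b,None,fx=3.3,fy=5*1.0,interpolation=3)
cv2.imwrite("pics/crop0.png",np.hstack([a,b[:a.shape[0]]]))
E
```

```text
(no output)
```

View pics/crop0.png

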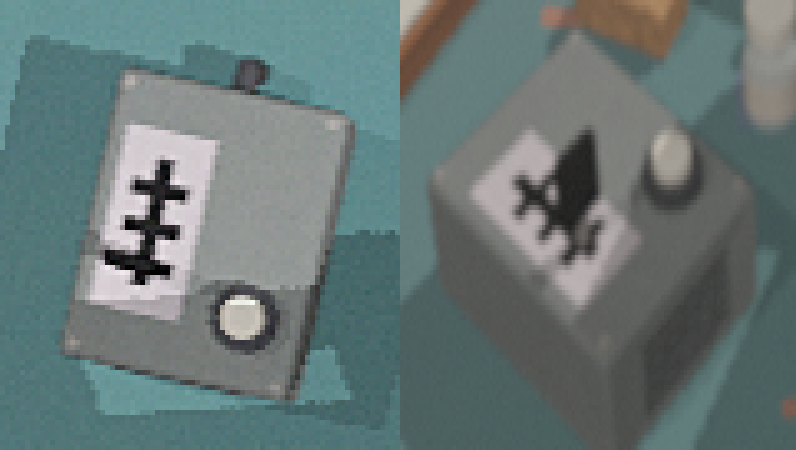

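```bash
python3 - <<'E'
from h import *
c=[(125,70),(354,122),(292,398),(62,353)]
W=np.array([px2w("top",180+u/5-.4,150+v/5-.4,.08)[:2] for u,v in c])
L=np.array([[.1,.08],[.1,-.08],[-.1,-.08],[-.1,.08]])
m=W.mean(0); H=(L.T@(W-m)); yaw=np.arctan2(H[0,1]-H[1,0],H[0,0]+H[1,1])
R=np.array([[np.cos(yaw),-np.sin(yaw)],[np.sin(yaw),np.cos(yaw)]])
print("box",m,yaw,np.degrees(yaw)); print("resid mm",(W-(m+L@R.T))*1e3)
for n,l in dict(pad0=(-.03,.035),pad2=(.022,.035),btn=(-.05,-.04)).items(): print(n,m+R@l)
b=m+R@[-.05,-.04]
for z in(.08,.09,.1,.11): print(z,w2px("top",[[*b,z]]),w2px("side",[[*b,z]]),px2w("top",227.8,212.8,z))
p=m+R@[-.03,.035]
E=[[*(p+R@[0,s]),z] for s in(-.018,.018) for z in(.099,.144)]
print(w2px("side",E), w2px("top",E))
# lamp ball, jar
print("ball",px2w("top",330,216,.13),"jar",px2w("top",278,212,.075))
E
```

```text
box [0.58858021 0.19782183] -0.18333931728562758 -10.50456909927636
resid mm [[-2.6300418  -0.17431119]
 [-4.70383158  1.09459041]
 [ 5.49703767  0.21988788]
 [ 1.83683571 -1.1401671 ]]
pad0 [0.56546399 0.23770466]
pad2 [0.61659249 0.22822433]
btn [0.53212564 0.16760791]
0.08 [[229.56570289 213.71838555]] [[242.3791234  251.65055202]] [0.53503124 0.17364507 0.08      ]
0.09 [[229.22194821 213.61094749]] [[242.12509828 248.66914797]] [0.53468828 0.17244695 0.09      ]
0.1 [[228.8737863  213.50212941]] [[241.86860563 245.65796015]] [0.53434533 0.17124883 0.1       ]
0.11 [[228.52113199 213.3919046 ]] [[241.6096107  242.61655631]] [0.53400237 0.17005071 0.11      ]
[[219.59957226 254.55574809]
 [217.87023394 240.56717134]
 [208.67443797 262.49582375]
 [206.65205665 248.4396502 ]] [[213.4838999  204.00250375]
 [211.41075724 203.21486981]
 [202.96305701 201.73025357]
 [200.58322752 200.87659023]]
ball [ 0.53247455 -0.1636993   0.13      ] jar [0.54274753 0.00564169 0.075     ]
```

The box centre is at about (0.589, 0.198) with yaw -10.5°, and the button top is at z≈0.10. I'll shut the gripper, line the tool x axis up with the slot, and carry it over high.

Request:
jog_arm(
  rows=[2.45, 3.5, 0.3, -4.2, 1, 2.45, 3.5, 0.3, -4.2, 1, 2.45, 3.5, 0.3, -4.2, 1, 2.45, 3.5, 0.3, -4.2, 1, 2.45, 3.5, 0.3, -4.2, 1, 2.45, 3.5, 0.3, -4.2, 1, 2.45, 3.5, 0.3, -4.2, 1, 2.45, 3.5, 0.3, -4.2, 1],
  newtons=40,
)

```text
time_s: 0.9
tool_pos: [0.452, -0.3161, 0.2553]
tcp_rot: [-3.128, 0.291, 0.0]
wrist_force: [0.7, -1.4, -0.9]
width: 0.001
gripper_force: 0.0
```

Request:
jog_arm(
  rows=[0.5, 4.3, 0, 0, 1, 0.5, 4.3, 0, 0, 1, 0.5, 4.3, 0, 0, 1, 0.5, 4.3, 0, 0, 1, 0.5, 4.3, 0, 0, 1, 0.5, 4.3, 0, 0, 1, 0.5, 4.3, 0, 0, 1, 0.5, 4.3, 0, 0, 1],
)

```text
time_s: 1.7
tool_pos: [0.4912, 0.0281, 0.2552]
tcp_rot: [3.128, -0.287, -0.0]
wrist_force: [1.1, 0.4, -0.3]
width: -0.001
gripper_force: 0.0
```

Request:
jog_arm(
  rows=[0.5, 4.3, 0, 0, 1, 0.5, 4.3, 0, 0, 1, 0.5, 4.3, 0, 0, 1, 0.5, 4.3, 0, 0, 1, 0, 4.3, -1, 0, 1, 0, 0, -3, 0, 1, 0, 0, -2, 0, 1, 0, 0, 0, 0, 1],
)

```text
time_s: 2.5
tool_pos: [0.5095, 0.241, 0.1926]
tcp_rot: [3.126, -0.285, -0.007]
wrist_force: [-0.6, 0.2, 0.3]
width: 0.004
gripper_force: 0.0
```

Request:
jog_arm(
  rows=[0, 0.3, -2.5, 0, 1, 0, 0.3, -2.5, 0, 1, 0, 0, -2.3, 0, 1, 0, 0, 0, 0, 1],
)

```text
time_s: 2.9
tool_pos: [0.5103, 0.2465, 0.1209]
tcp_rot: [3.127, -0.287, -0.005]
wrist_force: [0.3, 0.3, 0.3]
width: 0.0
gripper_force: 0.0
```

```bash
python3 - <<'E'
from h import *
a=bot.camera("top")[150:240,170:260,::-1]; b=bot.camera("side")[195:305,150:290,::-1]
a=cv2.resize(a,(360,360),interpolation=3); b=cv2.resize(b,None,fx=3,fy=360/110,interpolation=3)
cv2.imwrite("pics/c1.png",np.hstack([a,b])); print(bot.observe()["tool_pos"])
E
```

```text
[0.51185241 0.24717632 0.12325424]
```

View pics/c1.png

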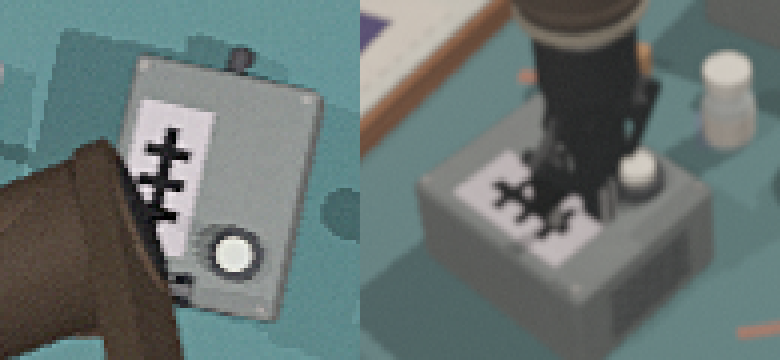

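The shut fingers are behind the paddle (paddle at about (560,180) in the side crop, fingers to its right) and clear of the button at (640,165). Pushing along the slot.

Request:
jog_arm(
  rows=[1, -0.2, -0.3, 0, 1, 1, -0.2, 0, 0, 1, 1, -0.2, 0, 0, 1, 0.8, -0.15, 0, 0, 1, 0.8, -0.15, 0, 0, 1, 0, 0, 0, 0, 1],
)

```text
time_s: 3.6
tool_pos: [0.5583, 0.238, 0.1193]
tcp_rot: [-3.128, 0.287, 0.0]
wrist_force: [-0.8, 0.1, 0.4]
width: -0.003
gripper_force: 0.6
```

Request:
jog_arm(
  rows=[0.6, -0.1, 0, 0, 1, 0.6, -0.1, 0, 0, 1, 0.6, -0.1, 0, 0, 1, 0, 0, 0, 0, 1],
)

```text
time_s: 4.0
tool_pos: [0.5766, 0.2352, 0.1194]
tcp_rot: [-3.128, 0.287, -0.002]
wrist_force: [-0.1, 0.2, -0.3]
width: 0.002
gripper_force: 0.0
```

Request:
jog_arm(
  rows=[0.5, -0.1, 0, 0, 1, 0.5, -0.1, 0, 0, 1, 0.3, -0.05, 0, 0, 1, 0, 0, 0, 0, 1],
)

```text
time_s: 4.4
tool_pos: [0.5887, 0.2328, 0.1193]
tcp_rot: [-3.128, 0.287, -0.0]
wrist_force: [0.4, -0.4, 0.4]
width: 0.001
gripper_force: 0.0
```

```bash
python3 - <<'E'
from h import *
a=bot.camera("top")[140:240,170:270,::-1]; b=bot.camera("side")[195:305,150:290,::-1]
a=cv2.resize(a,(360,360),interpolation=3); b=cv2.resize(b,None,fx=3,fy=360/110,interpolation=3)
cv2.imwrite("pics/c2.png",np.hstack([a,b])); print(bot.observe()["tool_pos"])
E
```

```text
[0.58853475 0.23277338 0.11927491]
```

View pics/c2.png

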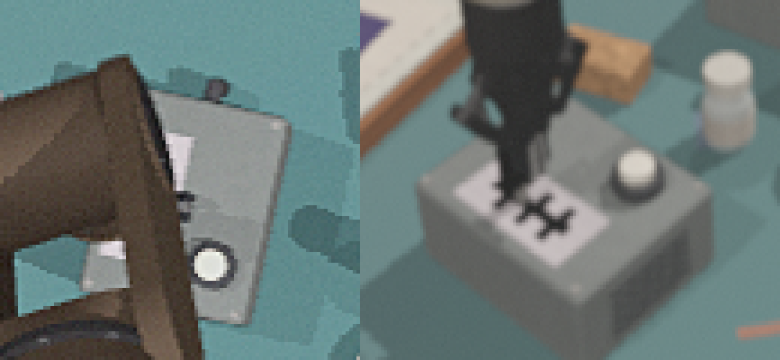

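The side crop shows the first two notches free, at (550,220) and (530,205). The paddle is hidden behind the fingers near the far notch. I'll keep pushing in small steps until the stop shows in the force.

Request:
jog_arm(
  rows=[0.4, -0.07, 0, 0, 1, 0.3, -0.05, 0, 0, 1, 0, 0, 0, 0, 1],
)

```text
time_s: 4.8
tool_pos: [0.5961, 0.2316, 0.1194]
tcp_rot: [-3.128, 0.287, -0.001]
wrist_force: [0.1, 0.9, 0.3]
width: 0.001
gripper_force: 0.0
```

Request:
jog_arm(
  rows=[0.3, -0.05, 0, 0, 1, 0, 0, 0, 0, 1],
)

```text
time_s: 5.0
tool_pos: [0.5988, 0.231, 0.1193]
tcp_rot: [-3.128, 0.287, -0.001]
wrist_force: [0.1, 0.1, 0.3]
width: 0.004
gripper_force: 0.0
```

Request:
jog_arm(
  rows=[0.2, -0.05, 0, 0, 1, 0, 0, 0, 0, 1],
)

```text
time_s: 5.2
tool_pos: [0.6006, 0.2305, 0.1193]
tcp_rot: [-3.128, 0.287, -0.0]
wrist_force: [0.3, 0.1, -0.2]
width: -0.001
gripper_force: 0.0
```

Request:
jog_arm(
  rows=[0.2, -0.04, 0, 0, 1, 0, 0, 0, 0, 1],
)

```text
time_s: 5.4
tool_pos: [0.6022, 0.2302, 0.1192]
tcp_rot: [3.128, -0.287, -0.001]
wrist_force: [-1.3, 0.2, -0.2]
width: -0.0
gripper_force: 1.2
```

Request:
jog_arm(
  rows=[0.2, -0.04, 0, 0, 1, 0, 0, 0, 0, 1],
)

```text
time_s: 5.6
tool_pos: [0.6024, 0.2301, 0.1192]
tcp_rot: [3.128, -0.287, -0.006]
wrist_force: [-15.1, 5.0, 9.3]
width: -0.001
gripper_force: 7.2
```

```bash
python3 - <<'E'
from h import *
b=bot.camera("side")[185:275,165:265,::-1]
cv2.imwrite("pics/c3.png",cv2.resize(b,None,fx=6,fy=6,interpolation=3)); print(bot.observe()["wrist_force"])
m=np.array([.5886,.1978]);t=-.1833;R=np.array([[np.cos(t),-np.sin(t)],[np.sin(t),np.cos(t)]])
for x in(-.004,.022):
  print((w2px("side",[[*(m+R@[x,.035+s]),z] for s in(-.018,.018) for z in(.099,.144)])-[165,185])*6)
E
```

```text
[-13.09907385   4.24031065   8.7864241 ]
[[283.44990691 389.57289247]
 [272.18153385 305.9759775 ]
 [217.88157746 436.16699611]
 [204.85985885 352.15009707]]
[[240.30645521 362.48057084]
 [228.19046176 279.22616658]
 [174.73669913 408.0631818 ]
 [160.87341905 324.37582059]]
```

View pics/c3.png

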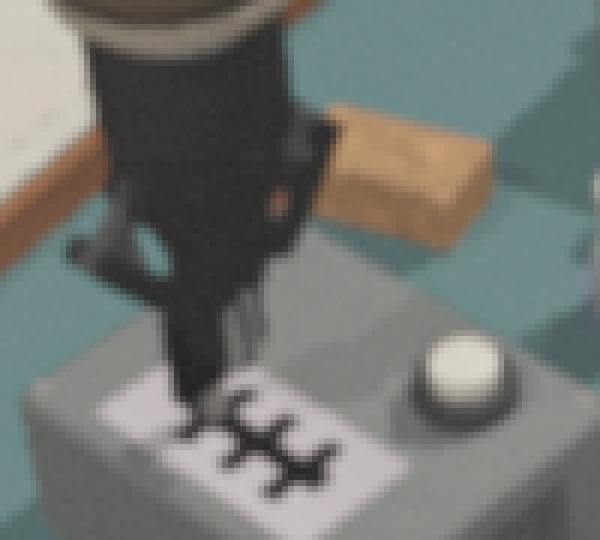

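All three notches are visible, the paddle outline matches the predicted full position, and 15 N built up at the stop. So the lever is at full. Backing off, rising, and moving over the button.

Request:
jog_arm(
  rows=[-1.2, 0.2, 0, 0, 1, -3, 0.5, 0, 0, 1, 0, 0, 2.5, 0, 1, 0, 0, 2.5, 0, 1, -1.4, -3.3, 0, 0, 1, -1.4, -3.4, 0, 0, 1, 0, 0, 0, 0, 1, 0, 0, 0, 0, 1],
)

```text
time_s: 6.45
tool_pos: [0.5343, 0.1693, 0.1696]
tcp_rot: [-3.128, 0.288, -0.001]
wrist_force: [0.3, -0.1, 0.1]
width: -0.0
gripper_force: 0.0
```

```bash
python3 - <<'E'
from h import *
a=bot.camera("top")[140:240,170:270,::-1]; b=bot.camera("side")[195:305,150:290,::-1]
a=cv2.resize(a,(360,360),interpolation=3); b=cv2.resize(b,None,fx=3,fy=360/110,interpolation=3)
cv2.imwrite("pics/c4.png",np.hstack([a,b])); print(bot.observe()["tool_pos"],bot.observe()["wrist_force"])
E
```

```text
[0.53479776 0.17023017 0.16944678] [ 0.50713783  0.13752099 -0.32925717]
```

View pics/c4.png

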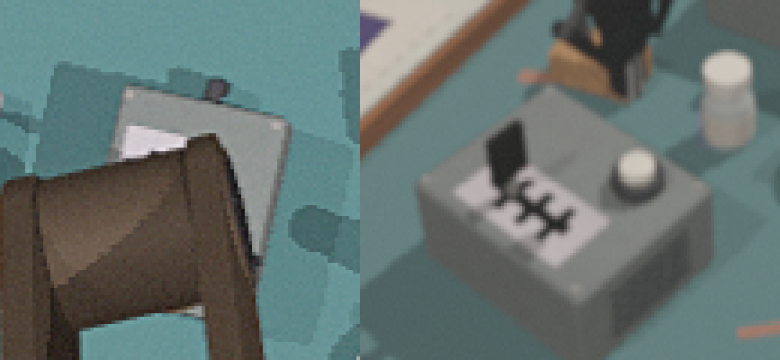

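The paddle stands at the far notch (505,155 in the side crop) with both earlier notches empty, and the fingers are above the button at (635,165). Pressing down.

Request:
jog_arm(
  rows=[0, 0, -2.5, 0, 1, 0, 0, -2, 0, 1, 0, 0, -1, 0, 1, 0, 0, -0.5, 0, 1, 0, 0, -0.4, 0, 1, 0, 0, 0, 0, 1],
)

```text
time_s: 7.15
tool_pos: [0.5346, 0.17, 0.1054]
tcp_rot: [-3.128, 0.286, -0.0]
wrist_force: [-0.4, -0.1, 0.9]
width: -0.001
gripper_force: 0.0
```

Request:
jog_arm(
  rows=[0, 0, -0.3, 0, 1, 0, 0, 0, 0, 1],
)

```text
time_s: 7.35
tool_pos: [0.5346, 0.1698, 0.1025]
tcp_rot: [-3.128, 0.286, -0.001]
wrist_force: [-0.3, 0.0, 0.7]
width: 0.0
gripper_force: 0.0
```

Request:
jog_arm(
  rows=[0, 0, -0.3, 0, 1, 0, 0, 0, 0, 1],
)

```text
time_s: 7.55
tool_pos: [0.5347, 0.1699, 0.0994]
tcp_rot: [-3.128, 0.287, -0.001]
wrist_force: [0.5, 0.0, 3.5]
width: 0.002
gripper_force: 1.4
```

Request:
jog_arm(
  rows=[0, 0, -0.3, 0, 1, 0, 0, 0, 0, 1],
)

```text
time_s: 7.75
tool_pos: [0.5347, 0.1699, 0.0963]
tcp_rot: [-3.128, 0.287, -0.001]
wrist_force: [0.5, 0.1, 5.2]
width: 0.001
gripper_force: 2.3
```

Request:
jog_arm(
  rows=[0, 0, -0.2, 0, 1, 0, 0, 0, 0, 1],
)

```text
time_s: 7.95
tool_pos: [0.5349, 0.1699, 0.0956]
tcp_rot: [-3.128, 0.286, -0.002]
wrist_force: [-4.8, -0.6, 28.0]
width: -0.003
gripper_force: 13.9
```

The force rose through the 5 N spring and then jumped to 28 N at the hard stop, so the button is fully in. Retreating upward.

Request:
jog_arm(
  rows=[0, 0, 1, 0, 1, 0, 0, 3, 0, 1, 0, 0, 4, 0, 1, 0, 0, 4, 0, 1, 0, 0, 0, 0, 1, 0, 0, 0, 0, 1, 0, 0, 0, 0, 1],
)

```text
time_s: 8.65
tool_pos: [0.5336, 0.1696, 0.2133]
tcp_rot: [3.128, -0.286, -0.003]
wrist_force: [0.1, -0.3, -0.6]
width: 0.0
gripper_force: 0.0
```

```bash
python3 - <<'E'
from h import *
b=bot.camera("side")[100:400,60:460,::-1]
cv2.imwrite("pics/c5.png",cv2.resize(b,None,fx=2,fy=2,interpolation=3)); print(bot.observe()["wrist_force"])
E
```

```text
[-0.33381699  0.07129703 -0.7352115 ]
```

View pics/c5.png

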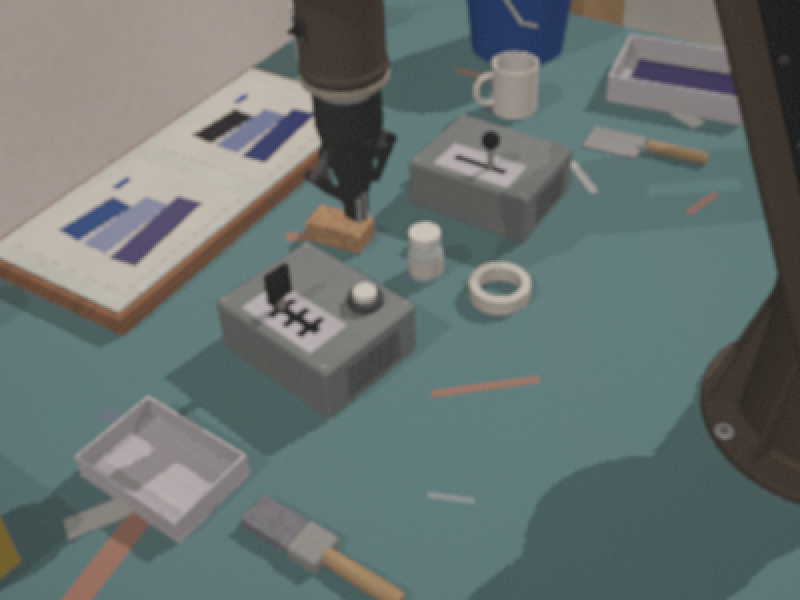

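The paddle is at full (278,285), the button is out (365,295), the other objects are undisturbed, and the arm is clear. Handing in.

```bash
python3 -c "
from station import bot
print(bot.sign_off())"
```

```text
the job is handed in; nothing more can be done
None
```

The suction lever is at its far stop, the start button was pressed fully in and came back out, nothing else was disturbed, and the job is handed in; the sign-off gave no verdict.

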